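# Turn the spice carousel until the pepper mill is at the front

## Task

Turn the spice turntable by pushing the wooden pegs on its rim with the fingertips, either way round, until the tall wooden pepper mill stands at the front, squarely in line with the brass pointer that sticks out of the turntable's foot. Do not touch, lift or topple anything that stands on the turntable, and leave the things on the worktop where they are. Finish with the hand clear and the turntable at rest.

Things in the scene. Friction and masses are not known exactly. Their poses are not given: they have to be found in the camera images.
- turntable: Fixed foot of the turntable; it does not move. Origin on the turning axis at worktop height (z = 0), z up. A flat brass pointer (22 mm wide, 8 mm high) lies on the worktop along the foot's own -x axis and ends 166 mm from the axis: -x of this frame is the front. The foot stands turned by up to 0.4 rad either way, differently each start.
- carousel (a joint): Angle (rad) of the round wooden top about the vertical axis through the foot's origin, relative to the foot, growing anticlockwise seen from above; free to turn two full turns either way. Light friction holds it wherever it is left (about 1.5 N at a peg turns it), it hardly coasts, and what stands on it turns with it. At angle 0 one peg lies along the foot's +x axis.
- carousel_top (a point): Centre of the round top's upper face, turning with it. Disc radius 120 mm, underside 23 mm, face 45 mm above the worktop. Eight equal pegs (14 mm thick, centre line 35 mm above the worktop) stick out level from the rim to radius 171 mm (ball ends 18 mm thick), along this frame's +x axis and every 45 degrees. Fingertips fit down between pegs to 12 mm above the worktop.
- front_spot (a point): Point on the front side of the foot's frame, 62 mm from the turning axis towards the pointer, at the height of the disc's upper face: the pepper mill's centre belongs over it. It stays still when the disc turns. An upper kitchen cabinet hangs over the rear of the turntable (front at about x = 0.62 m, underside about 0.46 m above the worktop): keep the wrist out of it by pushing pegs on the near half of the rim.
- pepper_mill: Turned wooden pepper mill, the tallest thing on the turntable (58 mm wide, 170 mm high, waisted, small metal knob on top), standing loose on the disc about 62 mm from the axis. Origin at the centre of its underside, z up.
- spice_tall_a: Clear spice jar with dark lid, 41 mm wide and 105 mm high, loose on the disc about 62 mm from the axis. Origin at the centre of its underside. Not to be touched.
- spice_tall_c: The other spice jar with dark lid, 41 mm wide and 105 mm high, loose on the disc about 62 mm from the axis. Origin at the centre of its underside. Not to be touched.
- salt_shaker: Salt shaker, 44 mm wide and 90 mm high, loose on the disc about 62 mm from the axis. Origin at the centre of its underside. Not to be touched.
- mug: Striped mug with handle, 86 mm wide, 90 mm high, on the worktop left of the turntable. Origin at the centre of its underside. A room-high wall stands close behind it on the left: its face is at y = 0.36 m and it begins at x = 0.26 m. Leave alone.
- tuna_tin: Low round tin, 86 mm wide, 40 mm high, on the worktop at the left front. Origin at the centre of its underside. Leave alone.
- garlic: Garlic bulb, 60 mm wide, 58 mm high, on the worktop at the left, between tin and mug. Origin at the centre of its underside. Leave alone.

How it is judged (in metres and radians):
At the end, for the whole second after the job is handed in: The pepper mill's centre is within 16 mm (horizontally) of the front spot, 62 mm from the axis in line with the brass pointer; it and the turntable are at rest, and all four things on the turntable stand upright on its disc; mug, tin and garlic are within 2 cm of where they stood (horizontal distance between pepper_mill and front_spot below 0.016 m and linear speed of pepper_mill below 0.01 m/s and velocity of joint carousel between -0.03 and 0.03 rad/s and angle between each of pepper_mill, spice_tall_a, salt_shaker, spice_tall_c's own z axis and vertical below 0.1 rad and height (world z) of pepper_mill between 0.039 and 0.051 m and height (world z) of spice_tall_a between 0.039 and 0.051 m and height (world z) of salt_shaker between 0.039 and 0.051 m and height (world z) of spice_tall_c between 0.039 and 0.051 m and distance of each of mug, tuna_tin, garlic from where it was at the start of the episode below 0.02 m); the robot touches nothing.
It fails at once if the robot touches something that stands on the turntable (contact force between any of the fingers, the arm and pepper_mill above 0.5 N or contact force between any of the fingers, the arm and spice_tall_a above 0.5 N or contact force between any of the fingers, the arm and salt_shaker above 0.5 N or contact force between any of the fingers, the arm and spice_tall_c above 0.5 N).
It fails at once if something that stands on the turntable is lifted, tipped over or thrown off (height (world z) of any of pepper_mill, spice_tall_a, salt_shaker, spice_tall_c above 0.06 m or height (world z) of any of pepper_mill, spice_tall_a, salt_shaker, spice_tall_c below 0.03 m or angle between any of pepper_mill, spice_tall_a, salt_shaker, spice_tall_c's own z axis and vertical above 0.3 rad).
It fails at once if a thing that stands on the worktop is disturbed (moved more than 2 cm) (distance of any of mug, tuna_tin, garlic from where it was at the start of the episode above 0.02 m).
It also fails if it takes over 72 s, if anything falls off the work surface, if the arm or the gripper's body presses on something with over 40 N, if the wrist force passes 120 N, or if a joint passes its speed limit or range.

## Robot

A 6-joint arm with a two-finger parallel gripper is mounted at the origin on a cart in front of the work surface, level with it; the furniture and walls round the work are solid. World frame = base frame: x ahead of the robot, y to its left, z up, the work surface at z = 0. Lengths are in mm, angles in rad, forces in N, time in s.
With the tool pointing down it reaches from about 300 to 750 mm from the base axis. Payload 8.5 kg.
Tool frame: the origin (TCP) lies at the very end of the fingers, on their centre line; the grasp point (between the pads) lies 19 mm behind it (robot.grasp_offset is the distance from the TCP to the grasp point, in mm); y points along the fingers, z is the direction in which the jaws open and shut, and the axes are right-handed (so a half turn about y gives the same grasp; the last joint's range is limited). The gripper opens to 85 mm and grips with 20 to 120 N. Pads are 22 mm wide; open, the fingers measure 114 mm over their backs; the gripper's body (76 mm by 85 mm) begins 54 mm behind the grasp point. The pads swing forward as they close: fully open they stand 13 mm farther back than shut.
Start: joints at [-1.492, 0.381, 1.297, -0, 1.464, -0.215], TCP at [159.27, -526.415, 195.722] pointing down, gripper open.
Joint ranges: [-3.11, 3.11], [-0.89, 2.33], [0.22, 2.48], [-1.42, 4.56], [0.17, 2.85], [-2.88, 2.88]. Speed limits (rad/s): [2.39, 2.39, 3.14, 3.14, 3.14, 3.14].

## Interface

Orientations are given as a unit quaternion [w, x, y, z].
In Python, from station import robot, viewer, job_done gives the robot as it stands.
- The arm moves only by the shell command python3 -m crank 'ROWS' [OPENING]. ROWS is a JSON object of lists of equal length, an entry for each row: "linear": the shift along the world's x, y, z in m, a list of three; "rot": the turn, a rotation vector about the world's x, y, z in degrees, a list of three. A call has 1 to 10 rows; each row is the pose to reach, as a shift and turn from the pose commanded when the call began; what a row does not reach only later rows make up. A row lasts 1/8 s, in which the tool goes at most 62.5 mm and 10.7 degrees, less where a joint would pass 70% of its speed; a pose out of reach is approached as far as the arm can. A call with a gripper value outside its range is refused whole. OPENING is the gripper's target within -1 to 1 (fully open at 1, half-way at 0, shut at -1), set as the call begins (- or left out, the last holds). The fingers move at their own pace and stop on an object; the grip force is fixed at half the most. Time passes only in rows, so rows that repeat a pose let the fingers close. It gives the time, the measured TCP pose, the force and the opening at its end, in the units of the state.
- robot.get_obs(): the state, without advancing time (a new reading comes with each control period).
- viewer.capture(name): name is "scene" or "top"; returns a dict with "color" (480x640x3 uint8, red, green, blue), "fovy" (degrees; the focal length in pixels is half the picture's height over the tangent of half this angle, whatever the lens; pixels are square), "cx", "cy" (the principal point, pixels), "R" (3x3) and "t" (3): a world point X has camera coordinates R X + t. Camera axes: x right, y down, z forward; pixel columns grow to the right and rows downward; lengths in mm; the calibration is good to about 2 mm. A picture is of the moment at which its call begins. There is no depth.
- job_done(): hands the job in, once; it reports no verdict.
The state is a dict: "time": time; "joints": joint angles; "joint_vel": joint speeds; "joint_efforts": joint torques, N m; "position": TCP position; "eef_rot": TCP orientation; "contact_force": force on the tool from outside, world axes, zero at the start; "torque": the same for the moment, N m; "grip_width": finger opening in mm.
Only numpy, scipy, OpenCV 4.12 (cv2) and the standard library are available. Lean on these libraries where they do the work, as an engineer would, in place of code of your own. Each camera call takes 0.05 s, during which the arm holds its last target.

## Working session

There is one attempt and no reset: what is moved stays moved. The work goes in short steps, Python scripts to look and compute and a shell command to move; the robot and the scene stay as the last step left them, time stands still between calls to the robot, and variables do not carry over. Pictures are saved under pics/ and viewed, and the job is handed in when it is done.

```bash
mkdir -p pics; ls; python3 - <<'E'
from station import robot, viewer
import cv2, json
for n in ("scene","top"):
    c=viewer.capture(n); cv2.imwrite(f"pics/{n}0.png",c["color"][:,:,::-1])
    print(n,c["fovy"],c["cx"],c["cy"],c["R"],c["t"])
o=robot.get_obs(); print(o)
E
```

```text
pics
scene 52.9951210808383 314.2652810365891 232.2774882347344 [[-0.55342334 -0.83286145  0.00802577]
 [-0.66674925  0.43722833 -0.6035535 ]
 [ 0.49916735 -0.33937177 -0.79728211]] [305.2781086  351.3795212  747.82876643]
top 51.55344357676561 317.5629070500226 232.89768306223345 [[-0.02115725 -0.99976923  0.0037217 ]
 [-0.97552973  0.01982915 -0.2189716 ]
 [ 0.21884727 -0.00826346 -0.97572414]] [ 60.5110965  520.69120702 946.73223351]
{'time': 0.1, 'joints': array([-1.49229600e+00,  3.81115611e-01,  1.29814851e+00,  5.75722342e-05,
        1.46360292e+00, -2.15327305e-01]), 'joint_vel': array([-0.00046756, -0.00135635, -0.00233129, -0.00096656, -0.00079029,
       -0.00070439]), 'joint_efforts': array([ 5.40965717e-03, -4.49218619e+01, -2.31654990e+01, -4.94597634e-05,
        3.65128581e-03, -1.21479155e-05]), 'position': array([ 159.26566405, -526.12295509,  195.19283286]), 'eef_rot': array([ 0.10355926, -0.10345728,  0.69993782, -0.69904157]), 'contact_force': array([-0.79326595, -0.01535628,  0.00444777]), 'torque': array([ 0.03827672,  0.01094361, -0.05614946]), 'grip_width': 85.28806534247252}
```

View pics/scene0.png

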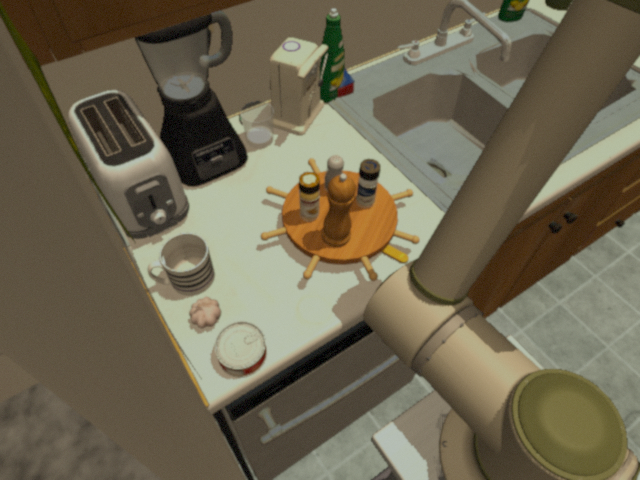

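View pics/top0.png

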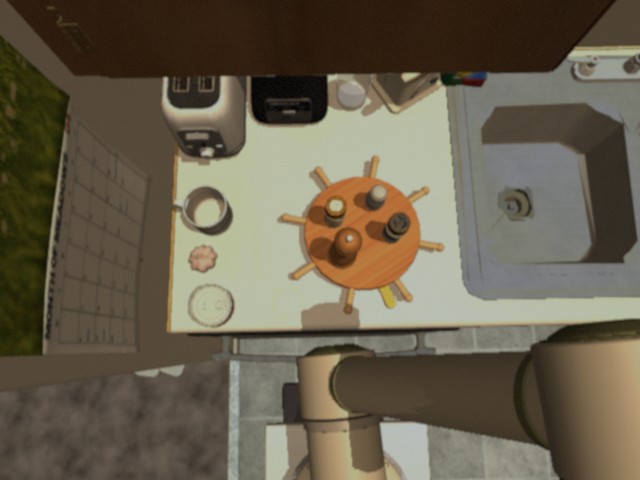

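The top view shows the turntable centred near (362,232), with the brass pointer at about (388,297) and the mill at about (346,250). Next I'll enlarge both views.

```bash
python3 - <<'E'
import cv2
a=cv2.imread("pics/top0.png")[145:325,265:460]; cv2.imwrite("pics/topc.png",cv2.resize(a,None,fx=4,fy=3.333*1.2/1,interpolation=2)[:720][:, :] if 0 else cv2.resize(a,None,fx=3.2,fy=3.2,interpolation=2))
a=cv2.imread("pics/scene0.png")[140:300,250:430]; cv2.imwrite("pics/scenec.png",cv2.resize(a,None,fx=3.5,fy=3.5,interpolation=2))
E
```

```text
(no output)
```

View pics/topc.png

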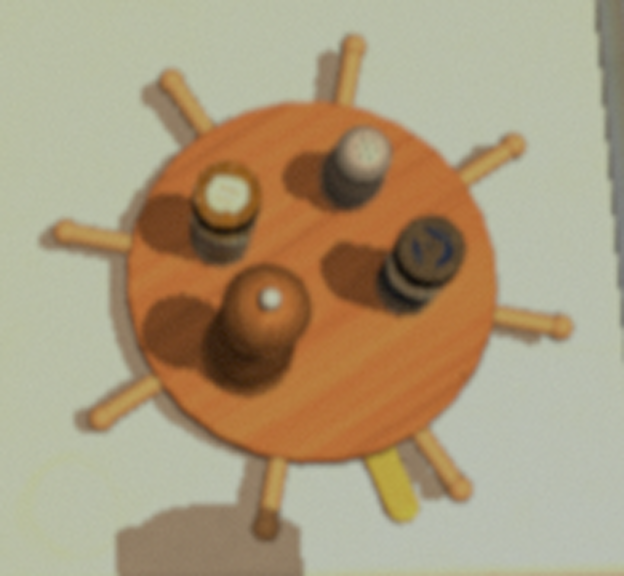

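View pics/scenec.png

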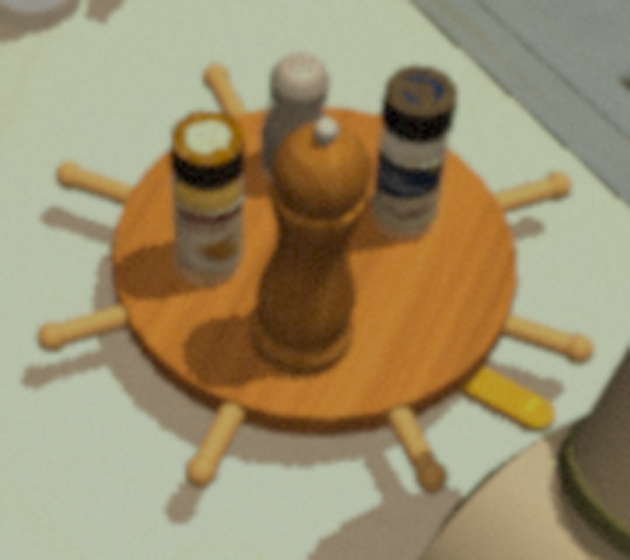

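```bash
cat > h.py <<'E'
import numpy as np
from scipy.optimize import least_squares
def load(c):
    f=240/np.tan(np.radians(c["fovy"])/2); return f,c["cx"],c["cy"],np.array(c["R"]),np.array(c["t"])
def pix(c,X):
    f,cx,cy,R,t=load(c); p=R@np.asarray(X,float)+t; return np.array([cx+f*p[0]/p[2],cy+f*p[1]/p[2]])
def atz(c,uv,z):
    f,cx,cy,R,t=load(c); d=R.T@np.array([(uv[0]-cx)/f,(uv[1]-cy)/f,1]); o=-R.T@t
    return o+d*(z-o[2])/d[2]
def fit(P):
    P=np.array(P)[:,:2]; 
    def r(q):
        a=q[2]; th=np.arctan2(P[:,1]-q[1],P[:,0]-q[0]); k=np.round((th-a)/(np.pi/4))
        m=a+k*np.pi/4; return np.r_[P[:,0]-q[0]-q[3]*np.cos(m),P[:,1]-q[1]-q[3]*np.sin(m)]
    th=np.arctan2(*(P[0]-P.mean(0))[::-1])
    s=least_squares(r,[*P.mean(0),th,162]); return s.x,np.abs(s.fun).max()
E
python3 - <<'E'
from h import *; from station import viewer
t=viewer.capture("top"); s=viewer.capture("scene")
T=lambda p:np.array(p)/3.2+[265,145]
S=lambda p:np.array(p)/3.5+[250,140]
P=[atz(t,T(p),35) for p in [(266,522),(100,419),(63,233),(172,80),(354,45),(514,146),(564,327),(459,489)]]
q,e=fit(P); print("fit",q,e); 
for p in P: print(p[:2].round(1), np.degrees(np.arctan2(p[1]-q[1],p[0]-q[0])).round(1))
P2=[atz(s,S(p),35)for p in [(217,75),(68,174),(50,336),(201,470),(431,478),(580,346),(558,185)]]
q2,e2=fit(P2); print("fit scene",q2,e2)
c=q[:2]
for n,p in(("top",atz(t,T((403,515)),4)),("topmid",atz(t,T((382,460)),8)),("scene",atz(s,S((541,413)),4))):
    print("ptr",n,p[:2].round(1),np.degrees(np.arctan2(p[1]-c[1],p[0]-c[0])).round(1),np.hypot(*(p[:2]-c)).round(1))
for n,p in(("top",atz(t,T((270,298)),212)),("scene",atz(s,S((326,130)),212)),("sc base",atz(s,S((303,345)),45))):
    print("mill",n,p[:2].round(1),np.degrees(np.arctan2(p[1]-c[1],p[0]-c[0])).round(1),np.hypot(*(p[:2]-c)).round(1))
E
```

```text
fit [526.91685407 -43.16424157   2.92497677 162.78648327] 3.5640222482099375
[371.5  -8.3] 167.4
[438.4  94.6] 122.7
[560.5 117.2] 78.2
[664.   44.1] 32.5
[686.3 -78.1] -12.4
[ 613.6 -180.3] -57.7
[ 491.6 -204.1] -102.4
[ 389.5 -130.3] -147.6
fit scene [ 5.24221748e+02 -4.46854677e+01 -2.17198332e-01  1.62717968e+02] 1.3638836424338336
ptr top [376.3 -98.9] -159.7 160.6
ptr topmid [411.6 -86.6] -159.4 123.3
ptr scene [ 378.3 -102.9] -158.1 160.2
mill top [477.   -2.8] 141.1 64.2
mill scene [472.5  -4.2] 144.4 66.9
mill sc base [469.4   2.5] 141.6 73.5
```

Reading the pictures: the pointer lies at about -159.5° and the mill at about 142°. That means roughly +58° anticlockwise. I'll push the front peg at -147.6° from its left side and sweep it to the right, well away from the mill and jars.

```bash
python3 -m crank '{"linear":[[0.021,0.046,0],[0.042,0.092,0],[0.063,0.138,0],[0.088,0.193,0],[0.112,0.248,0],[0.137,0.303,0],[0.162,0.358,0],[0.187,0.413,0],[0.205,0.45,0],[0.209,0.46,0]],"rot":[[0,0,0],[0,0,0],[0,0,0],[0,0,0],[0,0,0],[0,0,0],[0,0,0],[0,0,0],[0,0,0],[0,0,0]]}' -1
python3 -m crank '{"linear":[[0,0,0],[0,0,0]],"rot":[[0,0,0],[0,0,0]]}'
python3 - <<'E'
from station import robot, viewer
import cv2
from scipy.spatial.transform import Rotation as R
o=robot.get_obs(); q=o["eef_rot"]; print(R.from_quat([*q[1:],q[0]]).as_matrix().round(2),o["joints"].round(2),o["position"],o["grip_width"])
for n in ("scene","top"):
    cv2.imwrite(f"pics/{n}1.png",viewer.capture(n)["color"][:,:,::-1])
E
```

```text
time: 1.45
position: [368.6, -64.6, 195.7]
eef_rot: [0.105, -0.105, 0.699, -0.699]
contact_force: [-0.9, 0.8, 0.4]
grip_width: -0.1
time: 1.7
position: [368.0, -67.3, 195.7]
eef_rot: [-0.103, 0.103, -0.699, 0.7]
contact_force: [-0.3, 0.2, -0.7]
grip_width: -0.0
[[-0.96 -0.    0.29]
 [-0.29 -0.   -0.96]
 [ 0.   -1.    0.  ]] [-0.5   0.07  1.73 -0.    1.35  0.78] [368.04847047 -67.33738571 195.69637023] -0.008476784340372483
```

View pics/scene1.png

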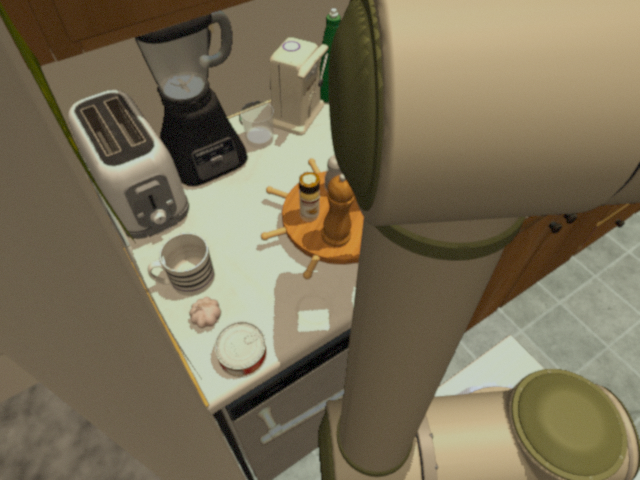

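View pics/top1.png

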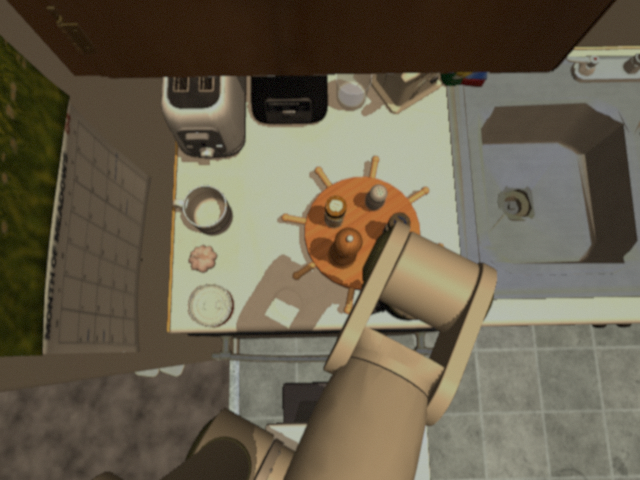

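```bash
python3 - <<'E'
from h import *; from station import viewer
import cv2
for n in("top","scene"):
    c=viewer.capture(n); im=c["color"][:,:,::-1].copy()
    for z in range(200,650,50):
        u=tuple(int(v) for v in pix(c,(368,-67,z))); cv2.circle(im,u,3,(0,0,255),-1); cv2.putText(im,str(z),(u[0]+4,u[1]),0,.35,(255,0,0),1)
    cv2.imwrite(f"pics/ax_{n}.png",im)
E
```

```text
(no output)
```

View pics/ax_top.png

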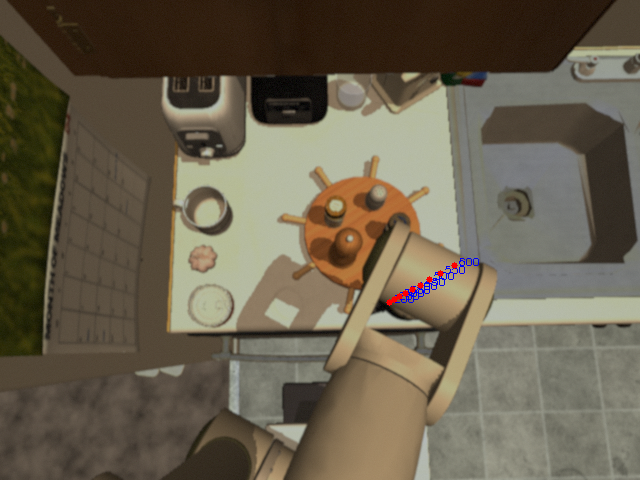

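View pics/ax_scene.png

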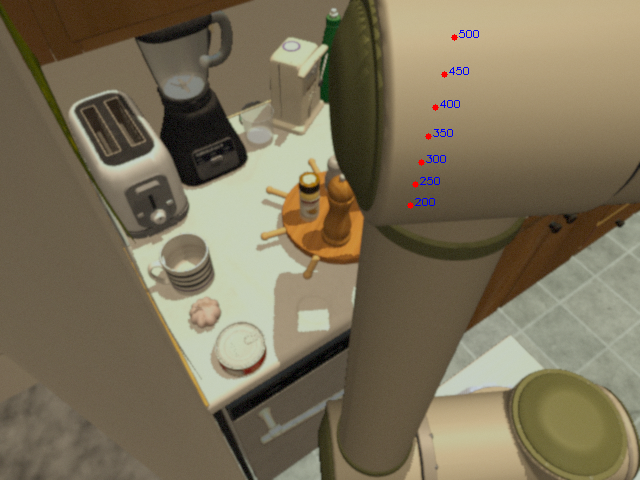

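```bash
python3 - <<'E'
from h import *; from station import viewer
t=viewer.capture("top"); s=viewer.capture("scene")
for a in [(380,265),(385,255),(395,240)]:
    f=lambda X:np.r_[pix(t,X)-a,pix(s,X)-(357,105)]
    r=least_squares(f,[400,-50,400]); print(a,r.x.round(),r.fun.round(1))
E
```

```text
(380, 265) [422. -12. 386.] [-14.  -13.6  19.5   4.1]
(385, 255) [436. -22. 372.] [-12.8 -12.4  17.9   3.8]
(395, 240) [461. -42. 347.] [-11.6 -11.2  16.4   3.4]
```

The wrist sits to the right of the tool, away from the mill, so pushing rightwards only increases the clearance. I'll descend into the gap in two stages.

```bash
python3 -m crank '{"linear":[[0.004,-0.018,0],[0.004,-0.018,-0.03],[0.004,-0.018,-0.07],[0.004,-0.018,-0.1],[0.004,-0.018,-0.1]],"rot":[[0,0,0],[0,0,0],[0,0,0],[0,0,0],[0,0,0]]}'
python3 - <<'E'
from station import robot, viewer
import cv2
for n in ("scene","top"):
    cv2.imwrite(f"pics/{n}2.png",viewer.capture(n)["color"][:,:,::-1])
E
```

```text
time: 2.62
position: [371.3, -84.1, 94.7]
eef_rot: [0.102, -0.104, 0.7, -0.699]
contact_force: [0.4, -0.5, 0.2]
grip_width: 0.1
```

View pics/scene2.png

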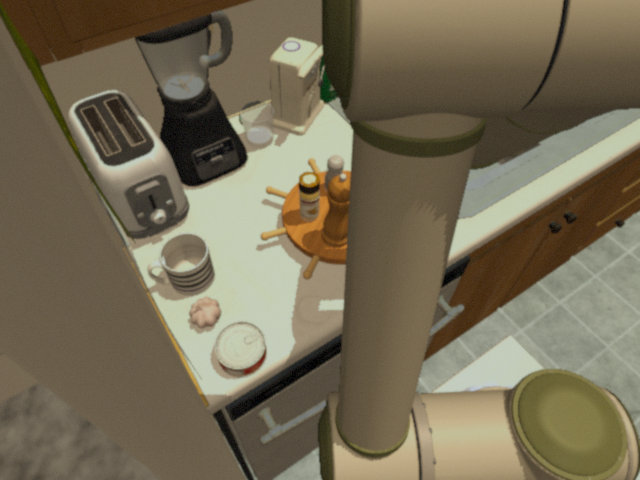

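View pics/top2.png

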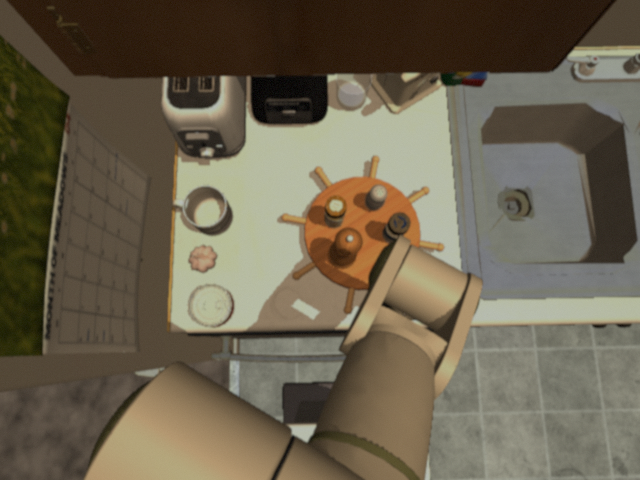

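The wrist assembly, at top view (350–480, 240–390), stays to the right of the mill at (348,245) by a comfortable margin. I'll go down the rest of the way.

```bash
python3 -m crank '{"linear":[[0,0,-0.02],[0,0,-0.045],[0,0,-0.065],[0,0,-0.076],[0,0,-0.076]],"rot":[[0,0,0],[0,0,0],[0,0,0],[0,0,0],[0,0,0]]}'
python3 - <<'E'
from station import robot, viewer
import cv2
for n in ("scene","top"):
    cv2.imwrite(f"pics/{n}3.png",viewer.capture(n)["color"][:,:,::-1])
E
```

```text
time: 3.35
position: [372.6, -84.6, 20.1]
eef_rot: [-0.104, 0.103, -0.699, 0.7]
contact_force: [0.4, -0.9, 0.8]
grip_width: -0.2
```

View pics/top3.png

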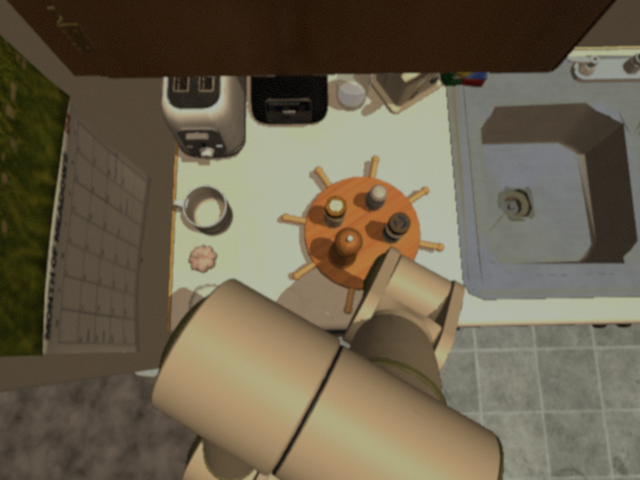

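```bash
python3 - <<'E'
import numpy as np
c=np.array([526,-43.8])
for a in range(-164,-90,6):
    p=c+157*np.array([np.cos(np.radians(a)),np.sin(np.radians(a))]); print(a,(p-[372.3,-84.4]).round(0))
E
```

```text
-164 [ 3. -3.]
-158 [  8. -18.]
-152 [ 15. -33.]
-146 [ 24. -47.]
-140 [ 33. -60.]
-134 [ 45. -72.]
-128 [ 57. -83.]
-122 [ 71. -93.]
-116 [  85. -101.]
-110 [ 100. -107.]
-104 [ 116. -112.]
-98 [ 132. -115.]
-92 [ 148. -116.]
```

The fingertips are down in the gap and touching nothing. I'll start the push along the arc.

```bash
python3 -m crank '{"linear":[[0.005,-0.010,0],[0.008,-0.018,0],[0.011,-0.025,0],[0.015,-0.033,0],[0.019,-0.040,0],[0.024,-0.047,0],[0.028,-0.053,0],[0.033,-0.060,0],[0.039,-0.066,0],[0.045,-0.072,0]],"rot":[[0,0,0],[0,0,0],[0,0,0],[0,0,0],[0,0,0],[0,0,0],[0,0,0],[0,0,0],[0,0,0],[0,0,0]]}'
python3 - <<'E'
from station import robot, viewer
import cv2
for n in ("scene","top"):
    cv2.imwrite(f"pics/{n}4.png",viewer.capture(n)["color"][:,:,::-1])
E
```

```text
time: 4.7
position: [417.7, -156.8, 19.7]
eef_rot: [0.104, -0.104, 0.699, -0.699]
contact_force: [0.0, -0.2, -0.0]
grip_width: -0.1
```

View pics/top4.png

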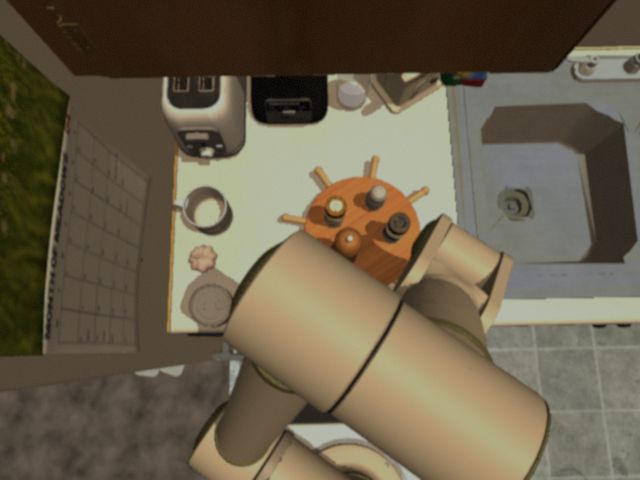

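View pics/scene4.png

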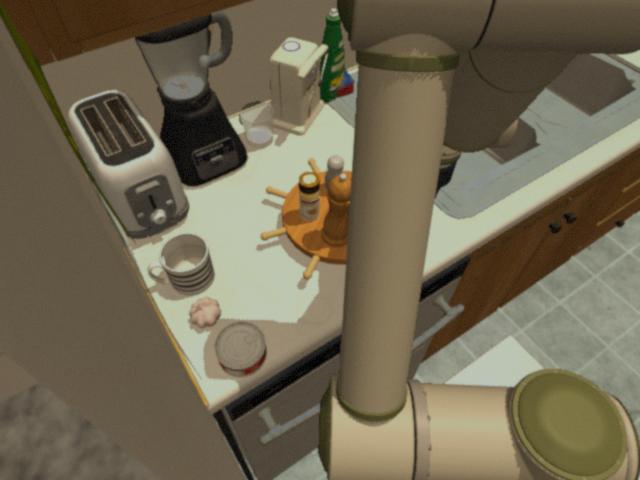

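```bash
python3 - <<'E'
import cv2,numpy as np
a=[cv2.imread(f"pics/top{i}.png")[145:325,265:460] for i in(2,4)]
b=[cv2.imread(f"pics/scene{i}.png")[140:300,250:430] for i in(0,4)]
f=lambda x:cv2.resize(x,(390,360),interpolation=2)
cv2.imwrite("pics/cmp.png",cv2.resize(np.vstack([np.hstack([f(a[0]),f(a[1])]),np.hstack([f(b[0]),f(b[1])])]),(650,600)))
E
```

```text
(no output)
```

View pics/cmp.png

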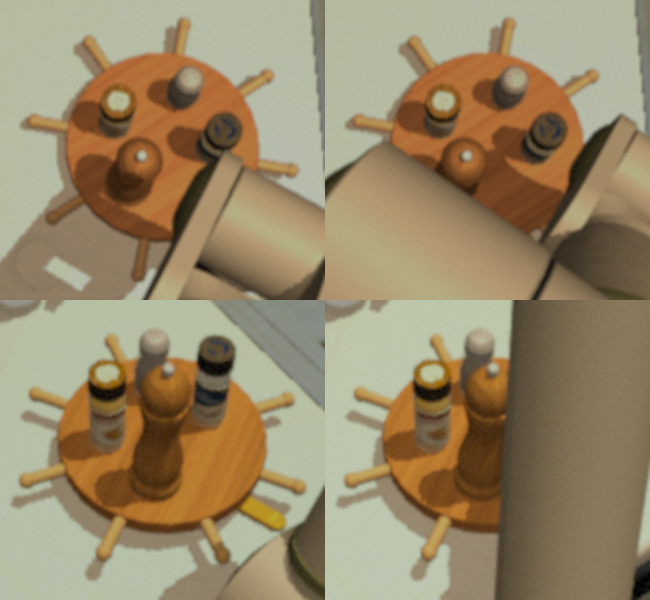

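```bash
python3 - <<'E'
from h import *; from station import viewer,robot
import cv2
P=robot.get_obs()["position"]; print(P)
ims=[]
for n in("top","scene"):
    c=viewer.capture(n); im=c["color"][:,:,::-1].copy()
    im=cv2.resize(im,None,fx=2,fy=2,interpolation=2)
    for z in range(20,320,50):
        u=tuple(int(2*v) for v in pix(c,(P[0],P[1],z))); cv2.circle(im,u,3,(0,0,255),-1); cv2.putText(im,str(z),(u[0]+4,u[1]),0,.4,(255,0,0),1)
    for k in range(8):
        a=np.radians(-147.6+45*k); u=tuple(int(2*v) for v in pix(c,(526+162*np.cos(a),-43.8+162*np.sin(a),35))); cv2.circle(im,u,4,(0,255,0),1)
    u=pix(c,(480,-100,50))*2; x,y=int(u[0]),int(u[1]); cv2.imwrite(f"pics/tcp_{n}.png",im[max(0,y-250):y+250,max(0,x-350):x+350])
E
```

```text
[ 418.01738228 -157.1228458    19.7448642 ]
```

View pics/tcp_top.png

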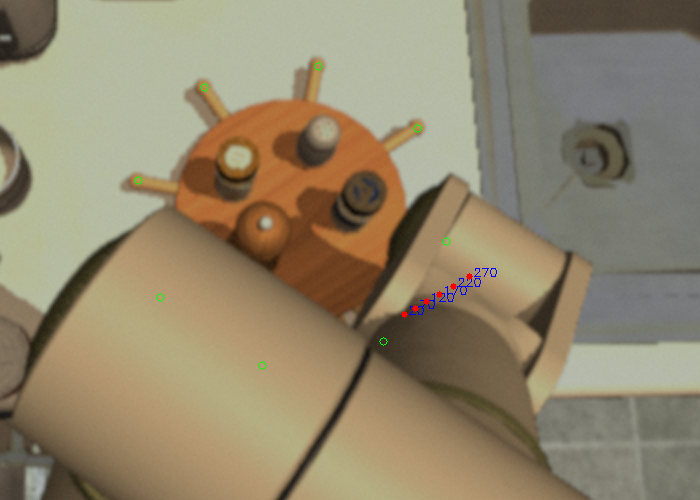

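View pics/tcp_scene.png

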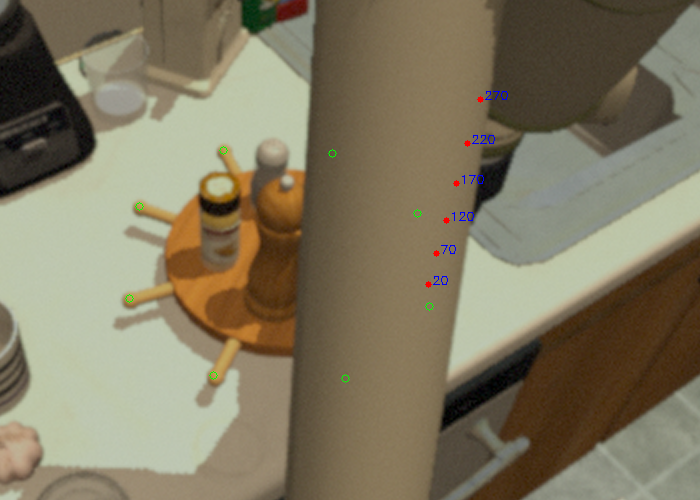

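The turntable hasn't turned: the visible pegs are still exactly on my green predictions, although the fingertip should be past the -147° peg. I'll go back a little in short steps, reading the force, to find the peg.

```bash
python3 -m crank '{"linear":[[-0.006,0.006,0],[-0.012,0.012,0]],"rot":[[0,0,0],[0,0,0]]}'
python3 -m crank '{"linear":[[-0.005,0.006,0],[-0.009,0.013,0]],"rot":[[0,0,0],[0,0,0]]}'
cat > look.py <<'E'
import sys; from h import *; from station import viewer,robot
import cv2
o=robot.get_obs(); P=o["position"]; print(P.round(1),o["contact_force"].round(1),o["time"])
ims=[]
for n in("top","scene"):
    c=viewer.capture(n); im=c["color"][:,:,::-1].copy()
    im=cv2.resize(im,None,fx=2,fy=2,interpolation=2)
    for k in range(8):
        a=np.radians(-147.6+45*k); u=tuple(int(2*v) for v in pix(c,(526+162*np.cos(a),-43.8+162*np.sin(a),35))); cv2.circle(im,u,4,(0,255,0),1)
    u=pix(c,(500,-60,50))*2; x,y=int(u[0]),int(u[1]); ims.append(im[max(0,y-230):y+230,max(0,x-230):x+230])
cv2.imwrite(sys.argv[1],cv2.resize(np.hstack(ims),(800,400)))
E
python3 look.py pics/l1.png
```

```text
time: 5.15
position: [404.5, -143.6, 19.7]
eef_rot: [0.103, -0.104, 0.7, -0.699]
contact_force: [-0.6, 0.4, -0.6]
grip_width: -0.4
time: 5.4
position: [395.8, -130.9, 19.8]
eef_rot: [0.103, -0.103, 0.699, -0.699]
contact_force: [-0.5, -0.3, 0.0]
grip_width: -0.2
[ 395.8 -130.9   19.8] [-0.5 -0.3  0. ] 5.4
```

View pics/l1.png

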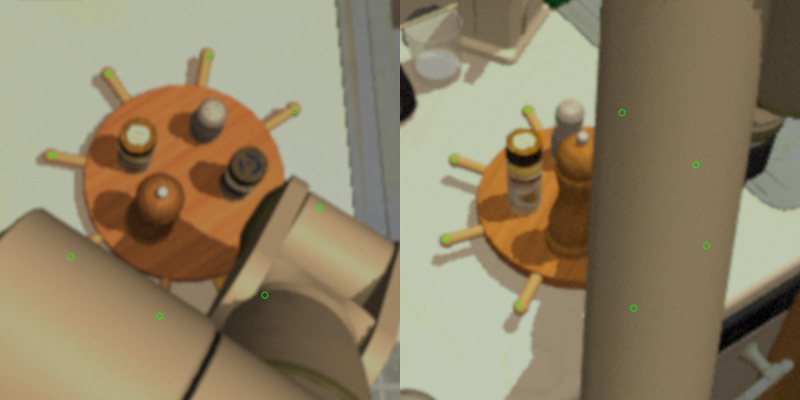

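```bash
python3 - <<'E'
from h import *; from station import viewer,robot
import cv2
from scipy.spatial.transform import Rotation as R
o=robot.get_obs(); P=o["position"]; q=o["eef_rot"]; M=R.from_quat([*q[1:],q[0]]).as_matrix()
out=[]
c=viewer.capture("scene"); im=cv2.resize(c["color"][:,:,::-1].copy(),None,fx=4,fy=4,interpolation=2)
raw=im.copy()
for b in (73,150,200):
  pts=[]
  for sx,sz in((1,1),(1,-1),(-1,-1),(-1,1)):
    pts.append(pix(c,P-M[:,1]*b+M[:,0]*38*sx+M[:,2]*42*sz)*4)
  cv2.polylines(im,[np.array(pts).astype(int)],True,(0,0,255),1)
u=pix(c,P)*4; x,y=map(int,u); cv2.circle(im,(x,y),4,(255,0,0),-1)
s=np.s_[y-450:y+100,x-120:x+270]
cv2.imwrite("pics/g.png",np.hstack([raw[s],im[s]])); 
E
```

```text
(no output)
```

View pics/g.png

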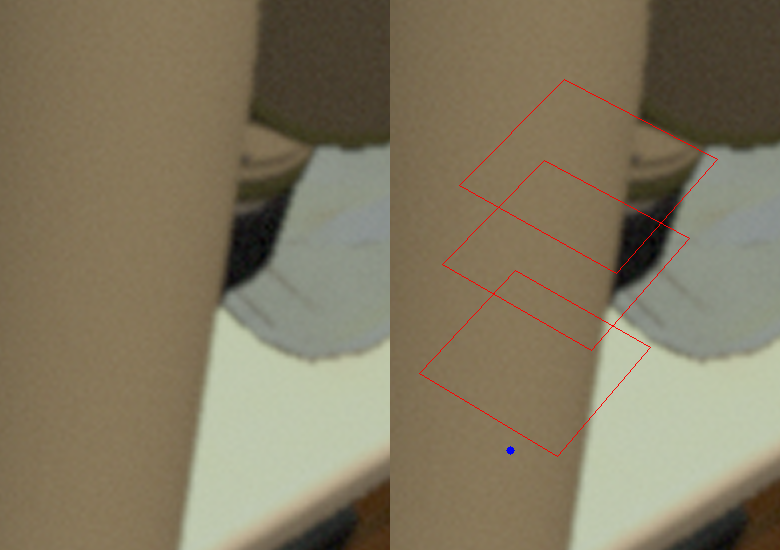

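The gripper body doesn't appear as low in the scene view as the reported pose implies, so the true fingertip height is in doubt. I'll move to the middle of the gap and probe down gently to find the worktop.

```bash
python3 -m crank '{"linear":[[0.012,-0.016,0],[0.024,-0.028,0],[0.034,-0.037,0],[0.038,-0.041,0],[0.038,-0.041,-0.004],[0.038,-0.041,-0.008],[0.038,-0.041,-0.008]],"rot":[[0,0,0],[0,0,0],[0,0,0],[0,0,0],[0,0,0],[0,0,0],[0,0,0]]}'
for i in 1 2 3; do python3 -m crank '{"linear":[[0,0,-0.002],[0,0,-0.002]],"rot":[[0,0,0],[0,0,0]]}' | sed -n '1,2p;4p'; done
```

```text
time: 6.42
position: [433.8, -172.0, 11.4]
eef_rot: [0.103, -0.104, 0.7, -0.699]
contact_force: [0.9, 0.6, -1.1]
grip_width: 0.0
time: 6.68
position: [434.2, -172.3, 9.6]
contact_force: [-0.8, 0.7, -0.3]
time: 6.92
position: [434.2, -172.4, 7.6]
contact_force: [0.0, 0.2, -0.2]
time: 7.18
position: [434.2, -172.4, 5.6]
contact_force: [-0.3, -0.5, -0.0]
```

```bash
for i in 1 2; do python3 -m crank '{"linear":[[0,0,-0.002],[0,0,-0.002]],"rot":[[0,0,0],[0,0,0]]}' | sed -n '1,2p;4p'; done;  python3 -m crank '{"linear":[[0,0,-0.0015],[0,0,-0.0015]],"rot":[[0,0,0],[0,0,0]]}'
```

```text
time: 7.42
position: [434.2, -172.4, 3.6]
contact_force: [0.5, 0.2, 0.4]
time: 7.68
position: [434.2, -172.4, 1.6]
contact_force: [-0.2, -0.5, -0.1]
time: 7.92
position: [434.2, -172.4, 0.1]
eef_rot: [0.103, -0.104, 0.7, -0.699]
contact_force: [-0.6, 0.3, 0.7]
grip_width: -0.1
```

```bash
python3 look.py pics/l2.png; python3 -c "
import cv2
a=cv2.imread('pics/scene0.png')"
```

```text
[ 4.342e+02 -1.724e+02  1.000e-01] [-0.6  0.3  0.7] 7.925
```

View pics/l2.png

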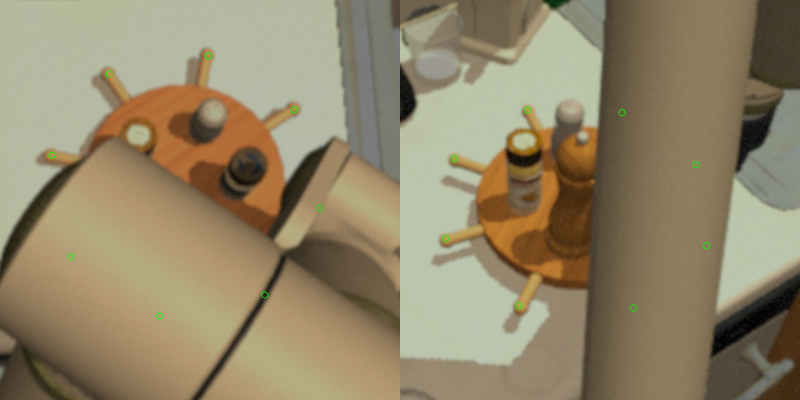

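There's still no contact at a reported z of 0, so the real fingertip is clearly higher than reported. I'll raise the tool and bring it to the left front, where the scene camera can see the fingers, to measure the discrepancy.

```bash
python3 -m crank '{"linear":[[0,0,0.05],[0,0,0.1],[-0.01,0.01,0.16],[-0.03,0.04,0.2],[-0.05,0.08,0.2],[-0.066,0.12,0.2],[-0.07,0.16,0.2],[-0.07,0.2,0.2],[-0.07,0.24,0.2],[-0.07,0.24,0.2]],"rot":[[0,0,0],[0,0,0],[0,0,0],[0,0,0],[0,0,0],[0,0,0],[0,0,0],[0,0,0],[0,0,0],[0,0,0]]}'
cat > g.py <<'E'
import sys; from h import *; from station import viewer,robot
import cv2
from scipy.spatial.transform import Rotation as R
o=robot.get_obs(); P=o["position"]; q=o["eef_rot"]; M=R.from_quat([*q[1:],q[0]]).as_matrix(); print(P)
for n in ("scene","top"):
    c=viewer.capture(n); im=c["color"][:,:,::-1].copy()
    cv2.imwrite(sys.argv[1]+n+"_raw.png",im)
    for b in range(0,201,50):
        x,y=map(int,pix(c,P-M[:,1]*b)); cv2.circle(im,(x,y),2,(0,0,255),-1)
    cv2.imwrite(sys.argv[1]+n+".png",im)
E
python3 g.py pics/g2
```

```text
time: 9.28
position: [363.8, 69.4, 200.3]
eef_rot: [0.105, -0.105, 0.699, -0.699]
contact_force: [0.3, 0.0, -0.5]
grip_width: 0.3
[363.75165224  69.36711667 200.26629084]
```

View pics/g2scene.png

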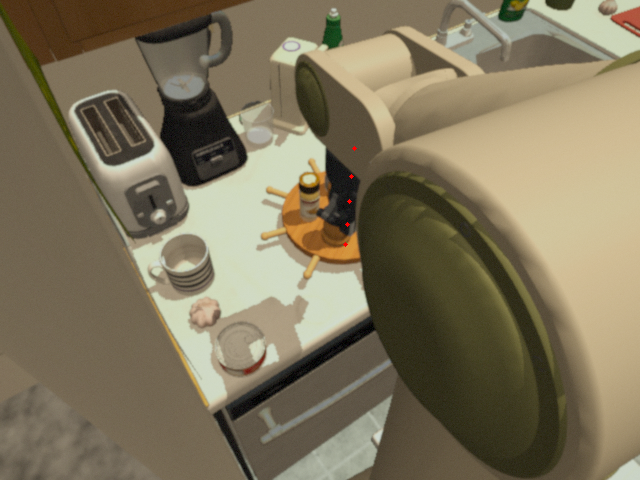

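View pics/g2top.png

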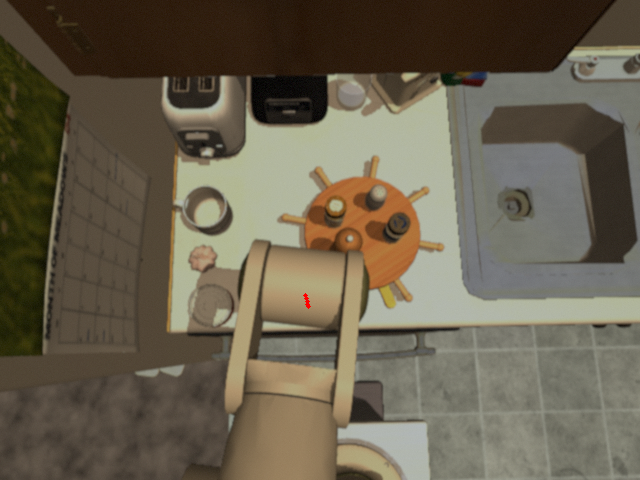

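```bash
python3 - <<'E'
import cv2,numpy as np
a=[cv2.imread(f"pics/g2scene{s}.png")[120:270,290:370] for s in("_raw","")]
cv2.imwrite("pics/g2z.png",cv2.resize(np.hstack(a),None,fx=4,fy=4,interpolation=2))
E
```

```text
(no output)
```

View pics/g2z.png

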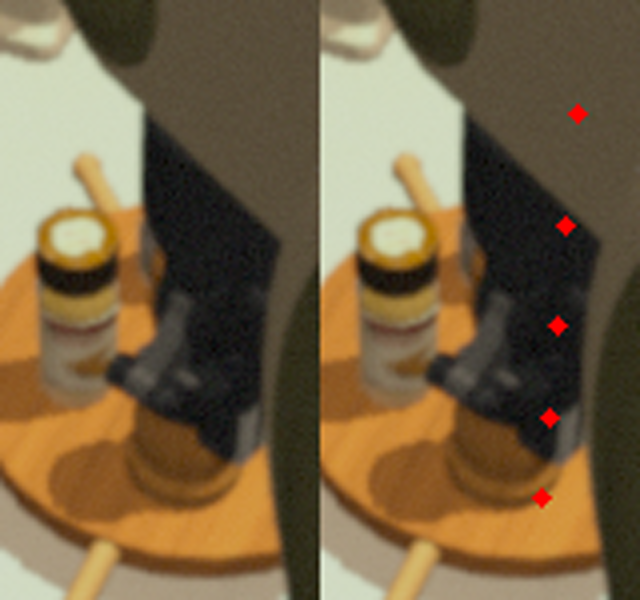

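The closed fingertips end at about (349,235) in the scene view. The reported TCP projects about 9 px lower, to (346,244). So the real tip is about 25–30 mm higher than reported, which fits both the missed peg and the lack of worktop contact. I'll return to the gap and probe for the worktop again.

```bash
python3 -m crank '{"linear":[[0,-0.04,0],[0,-0.08,0],[0.01,-0.12,0],[0.03,-0.16,0],[0.05,-0.2,0],[0.065,-0.23,-0.04],[0.07,-0.24,-0.09],[0.07,-0.24,-0.14],[0.07,-0.24,-0.18],[0.07,-0.24,-0.2]],"rot":[[0,0,0],[0,0,0],[0,0,0],[0,0,0],[0,0,0],[0,0,0],[0,0,0],[0,0,0],[0,0,0],[0,0,0]]}'
for i in 1 2 3; do python3 -m crank '{"linear":[[0,0,-0.003],[0,0,-0.003]],"rot":[[0,0,0],[0,0,0]]}' | sed -n '1,2p;4p'; done
```

```text
time: 10.62
position: [433.0, -173.3, -1.8]
eef_rot: [0.102, -0.104, 0.7, -0.699]
contact_force: [0.1, 0.2, 0.5]
grip_width: -0.0
time: 10.88
position: [434.4, -173.3, -2.3]
contact_force: [-0.1, 0.2, -0.0]
time: 11.12
position: [434.4, -172.6, -5.4]
contact_force: [-0.5, -0.4, 0.3]
time: 11.38
position: [434.2, -172.3, -8.9]
contact_force: [-0.7, -0.0, -0.1]
```

```bash
for i in 1 2; do python3 -m crank '{"linear":[[0,0,-0.003],[0,0,-0.003]],"rot":[[0,0,0],[0,0,0]]}' | sed -n '1,2p;4p'; done
```

```text
time: 11.62
position: [434.1, -172.3, -12.0]
contact_force: [-1.0, -0.3, 0.7]
time: 11.88
position: [434.2, -172.3, -15.0]
contact_force: [-0.9, 0.4, 0.8]
```

```bash
for i in 1 2 3; do python3 -m crank '{"linear":[[0,0,-0.0015],[0,0,-0.0015]],"rot":[[0,0,0],[0,0,0]]}' | sed -n '1,2p;4p'; done
```

```text
time: 12.12
position: [434.2, -172.4, -16.3]
contact_force: [0.1, 0.1, -0.3]
time: 12.38
position: [434.2, -172.4, -17.9]
contact_force: [-0.0, -0.8, -0.2]
time: 12.62
position: [434.2, -172.4, -19.4]
contact_force: [0.6, 0.3, -0.2]
```

```bash
python3 -m crank '{"linear":[[0,0,0.003],[0.012,-0.007,0.003],[0.022,-0.012,0.003],[0.031,-0.016,0.003],[0.038,-0.019,0.003],[0.045,-0.021,0.003],[0.053,-0.023,0.003],[0.061,-0.025,0.003],[0.065,-0.026,0.003]],"rot":[[0,0,0],[0,0,0],[0,0,0],[0,0,0],[0,0,0],[0,0,0],[0,0,0],[0,0,0],[0,0,0]]}'; python3 look.py pics/l3.png
```

```text
time: 13.75
position: [499.6, -198.1, -16.5]
eef_rot: [0.103, -0.104, 0.7, -0.699]
contact_force: [-1.7, 3.1, 0.3]
grip_width: -0.4
[ 499.6 -198.1  -16.5] [-1.7  3.1  0.3] 13.75
```

View pics/l3.png

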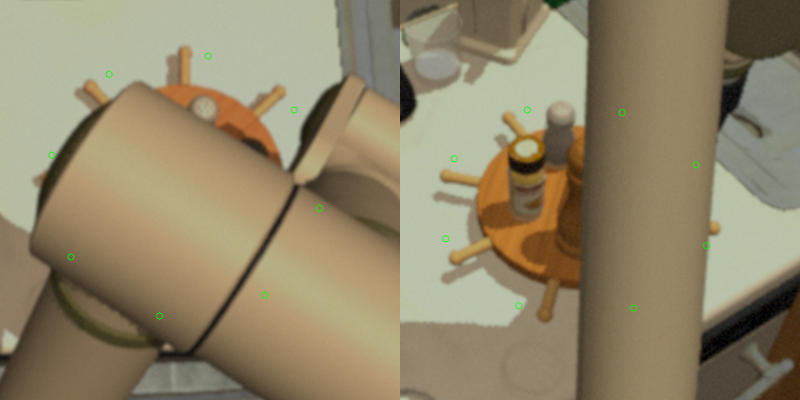

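The turntable turned about 11° anticlockwise, and the push was felt at about 3.5 N. I'll regrasp one gap back: back off, lift, move to the left of the peg now near -137°, and lower.

```bash
python3 -m crank '{"linear":[[-0.012,0.005,0],[-0.014,0.005,0.02],[-0.014,0.005,0.055],[-0.02,0.01,0.08],[-0.045,0.03,0.08],[-0.08,0.058,0.08],[-0.11,0.083,0.08],[-0.115,0.088,0.07],[-0.115,0.088,0.04],[-0.115,0.088,0.015]],"rot":[[0,0,0],[0,0,0],[0,0,0],[0,0,0],[0,0,0],[0,0,0],[0,0,0],[0,0,0],[0,0,0],[0,0,0]]}';  python3 -m crank '{"linear":[[0,0,-0.01],[0,0,-0.015],[0,0,-0.015]],"rot":[[0,0,0],[0,0,0],[0,0,0]]}'; python3 look.py pics/l4.png
```

```text
time: 15.1
position: [383.6, -110.2, -1.7]
eef_rot: [-0.104, 0.103, -0.699, 0.7]
contact_force: [0.7, -0.2, -0.5]
grip_width: -0.4
time: 15.48
position: [384.4, -110.5, -16.0]
eef_rot: [-0.104, 0.103, -0.699, 0.7]
contact_force: [-0.3, 0.4, 0.6]
grip_width: -0.0
[ 384.4 -110.5  -16. ] [-0.3  0.4  0.6] 15.475
```

View pics/l4.png

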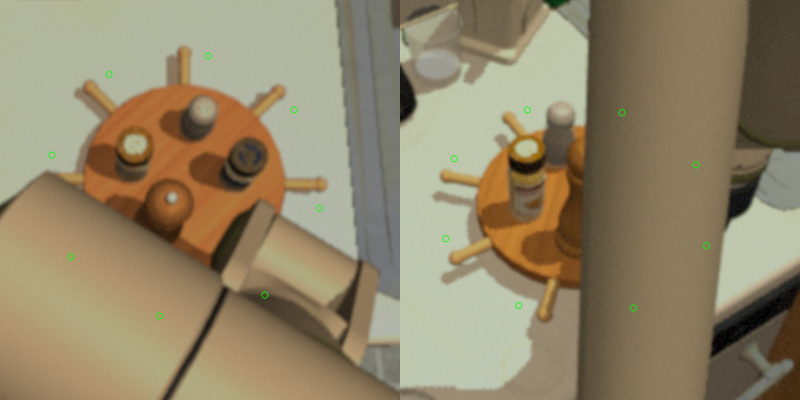

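```bash
cat > ang.py <<'E'
import sys,ast; from h import *; from station import viewer
c=viewer.capture("top"); u=(pix(c,(500,-60,50))*2).astype(int)
for p in ast.literal_eval(sys.argv[1]):
    w=(np.array(p)*460/400+u-230)/2; X=atz(c,w,35); print(X.round(),np.degrees(np.arctan2(X[1]+43.8,X[0]-526)).round(1),np.hypot(X[1]+43.8,X[0]-526).round())
E
python3 ang.py "[(184,50),(280,90),(320,184),(90,86)]"
python3 - <<'E'
import numpy as np
c=np.array([526,-43.8])
for a in range(-155,-90,3):
    p=c+157*np.array([np.cos(np.radians(a)),np.sin(np.radians(a))]); print(a,(p-[384.2,-110.4]).round(0))
E
```

```text
[692. -50.  35.] -2.1 166.0
[ 638. -165.   35.] -47.2 165.0
[ 520. -205.   35.] -92.2 161.0
[648.  67.  35.] 42.2 164.0
-155 [-0.  0.]
-152 [ 3. -7.]
-149 [  7. -14.]
-146 [ 12. -21.]
-143 [ 16. -28.]
-140 [ 22. -34.]
-137 [ 27. -40.]
-134 [ 33. -46.]
-131 [ 39. -52.]
-128 [ 45. -57.]
-125 [ 52. -62.]
-122 [ 59. -67.]
-119 [ 66. -71.]
-116 [ 73. -75.]
-113 [ 80. -78.]
-110 [ 88. -81.]
-107 [ 96. -84.]
-104 [104. -86.]
-101 [112. -88.]
-98 [120. -89.]
-95 [128. -90.]
-92 [136. -90.]
```

```bash
python3 -m crank '{"linear":[[0.003,-0.007,0],[0.007,-0.014,0],[0.012,-0.021,0],[0.016,-0.028,0],[0.022,-0.034,0],[0.027,-0.040,0],[0.033,-0.046,0],[0.039,-0.052,0],[0.045,-0.057,0],[0.052,-0.062,0]],"rot":[[0,0,0],[0,0,0],[0,0,0],[0,0,0],[0,0,0],[0,0,0],[0,0,0],[0,0,0],[0,0,0],[0,0,0]]}'; python3 look.py pics/l5.png
```

```text
time: 16.88
position: [436.5, -172.8, -16.3]
eef_rot: [0.103, -0.104, 0.7, -0.699]
contact_force: [-1.4, 2.7, -0.6]
grip_width: 0.3
[ 436.5 -172.8  -16.3] [-1.4  2.7 -0.6] 16.875
```

View pics/l5.png

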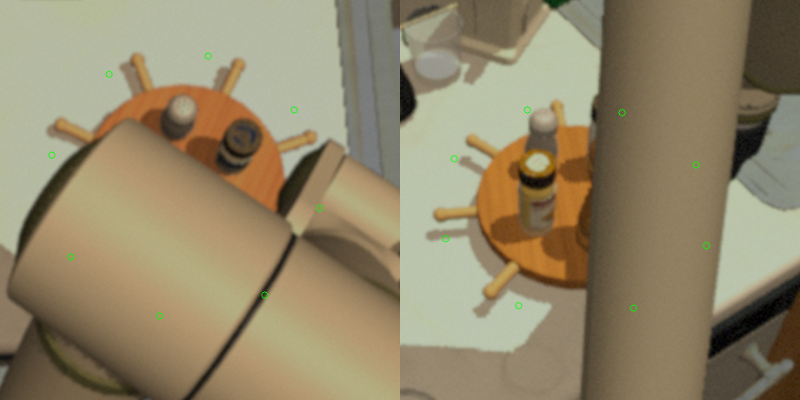

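It's turning well. I'll continue along the arc to a finger angle of about -98°.

```bash
python3 -m crank '{"linear":[[0.007,-0.005,0],[0.014,-0.009,0],[0.021,-0.013,0],[0.028,-0.016,0],[0.036,-0.019,0],[0.044,-0.022,0],[0.052,-0.024,0],[0.060,-0.026,0],[0.068,-0.027,0],[0.068,-0.027,0]],"rot":[[0,0,0],[0,0,0],[0,0,0],[0,0,0],[0,0,0],[0,0,0],[0,0,0],[0,0,0],[0,0,0],[0,0,0]]}'; python3 look.py pics/l6.png
```

```text
time: 18.23
position: [505.2, -199.9, -16.2]
eef_rot: [-0.104, 0.103, -0.699, 0.7]
contact_force: [0.1, -0.2, 0.5]
grip_width: -0.1
[ 505.2 -199.9  -16.2] [ 0.1 -0.2  0.5] 18.225
```

View pics/l6.png

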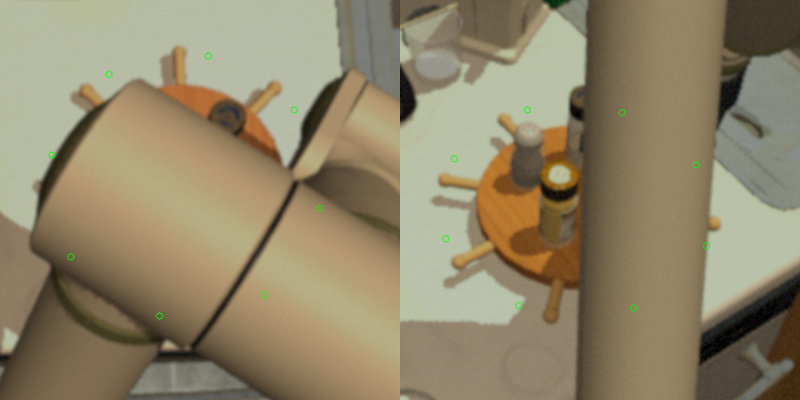

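Peg positions suggest about 57° in total. I'll back off, lift and move the arm aside for a clear measurement.

```bash
python3 -m crank '{"linear":[[-0.012,0.003,0],[-0.014,0.003,0.02],[-0.014,0.003,0.06],[-0.014,0.003,0.11],[-0.014,0.003,0.16],[-0.03,-0.02,0.2],[-0.07,-0.06,0.21],[-0.11,-0.1,0.21],[-0.15,-0.14,0.21],[-0.19,-0.18,0.21]],"rot":[[0,0,0],[0,0,0],[0,0,0],[0,0,0],[0,0,0],[0,0,0],[0,0,0],[0,0,0],[0,0,0],[0,0,0]]}';python3 -m crank '{"linear":[[-0.04,-0.04,0],[-0.08,-0.08,0],[-0.12,-0.11,0],[-0.15,-0.14,0],[-0.15,-0.14,0]],"rot":[[0,0,0],[0,0,0],[0,0,0],[0,0,0],[0,0,0]]}'
python3 - <<'E'
from station import viewer
import cv2
for n,s in(("scene",(slice(140,300),slice(250,430))),("top",(slice(145,325),slice(265,460)))):
    im=viewer.capture(n)["color"][:,:,::-1]; cv2.imwrite(f"pics/{n}7.png",im); k=3.2 if n=="top" else 3.5
    cv2.imwrite(f"pics/{n}7c.png",cv2.resize(im[s],None,fx=k,fy=k,interpolation=2))
E
```

```text
time: 19.58
position: [312.2, -379.9, 193.7]
eef_rot: [-0.103, 0.103, -0.699, 0.7]
contact_force: [0.8, -0.5, 0.0]
grip_width: 0.7
time: 20.2
position: [161.8, -520.2, 193.1]
eef_rot: [0.102, -0.102, 0.7, -0.699]
contact_force: [0.3, -0.6, -0.1]
grip_width: -0.0
```

View pics/top7c.png

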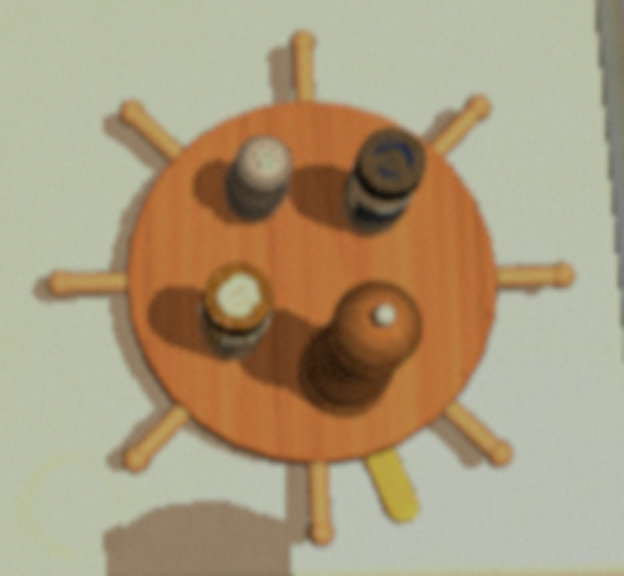

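View pics/scene7c.png

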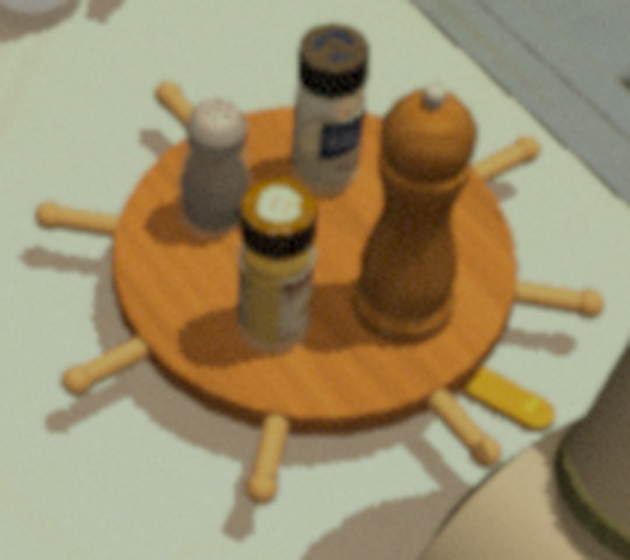

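View pics/scene7.png

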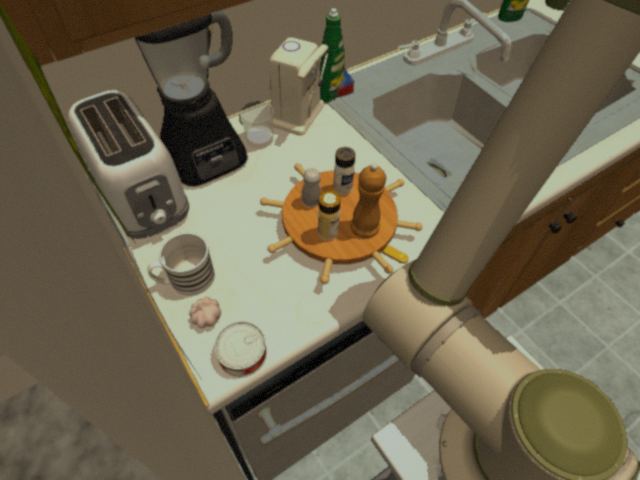

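```bash
python3 - <<'E'
from h import *; from station import viewer
t=viewer.capture("top"); s=viewer.capture("scene")
T=lambda p:np.array(p)/3.2+[265,145]
S=lambda p:np.array(p)/3.5+[250,140]
P=[atz(t,T(p),35) for p in [(320,533),(135,457),(58,283),(132,111),(303,42),(479,107),(565,275),(500,453)]]
P2=[atz(s,S(p),35)for p in [(48,215),(76,378),(262,486),(485,449),(592,301),(529,150),(169,93)]]
for X in(P,P2):
    q,e=fit(X); print("fit",q,e,np.degrees(q[2]).round(1)%45)
c=np.array([525.6,-43.9])
pt=[atz(t,T((403,515)),4),atz(t,T((382,460)),8),atz(s,S((541,413)),4)]
for p in pt: print("ptr",np.degrees(np.arctan2(p[1]-c[1],p[0]-c[0])).round(1)%360)
# mill: base outline & knob
for n,p in(("top knob",atz(t,T((384,315)),212)),("scene knob",atz(s,S((434,96)),212)),("scene base",atz(s,S((404,312)),48))):
    print("mill",n,p[:2].round(1),(np.degrees(np.arctan2(p[1]-c[1],p[0]-c[0]))%360).round(1),np.hypot(*(p[:2]-c)).round(1))
a=np.radians(201); X=(c[0]+62*np.cos(a),c[1]+62*np.sin(a)); print("front spot",X)
print("pred knob px top",(pix(t,(*X,212))-[265,145])*3.2,"scene",(pix(s,(*X,212))-[250,140])*3.5)
E
```

```text
fit [526.93038003 -43.16311871   3.13483246 162.8688314 ] 1.339539023731021 44.599999999999994
fit [524.15462043 -45.10623467   0.77942025 162.11542512] 1.9356222479560294 44.7
ptr 200.2
ptr 200.5
ptr 201.8
mill top knob [466.6 -62.9] 197.8 62.0
mill scene knob [462.1 -62.2] 196.1 66.1
mill scene base [455.2 -57.5] 190.9 71.7
front spot (np.float64(467.7180135571735), np.float64(-66.11881287180863))
pred knob px top [389.93890259 312.75778459] scene [433.25147251  86.12093461]
```

```bash
python3 - <<'E'
from h import *; from station import viewer
import cv2
s=viewer.capture("scene"); c=np.array([525.6,-43.9]); ims=[]
for d in (193,197,201):
    im=cv2.resize(s["color"][160:260,320:440,::-1],None,fx=5,fy=5,interpolation=2)[:, :]
    a=np.radians(d); X=c+62*np.array([np.cos(a),np.sin(a)])
    for z,r,col in((45,27,(0,0,255)),(55,27,(255,0,0)),(213,5,(0,255,0))):
        pts=[(pix(s,(X[0]+r*np.cos(k),X[1]+r*np.sin(k),z))-[320,160])*5 for k in np.linspace(0,6.28,40)]
        cv2.polylines(im,[np.array(pts).astype(int)],True,col,1)
    ims.append(im[:, 120:380])
cv2.imwrite("pics/ov.png",np.hstack(ims))
E
```

```text
(no output)
```

View pics/ov.png

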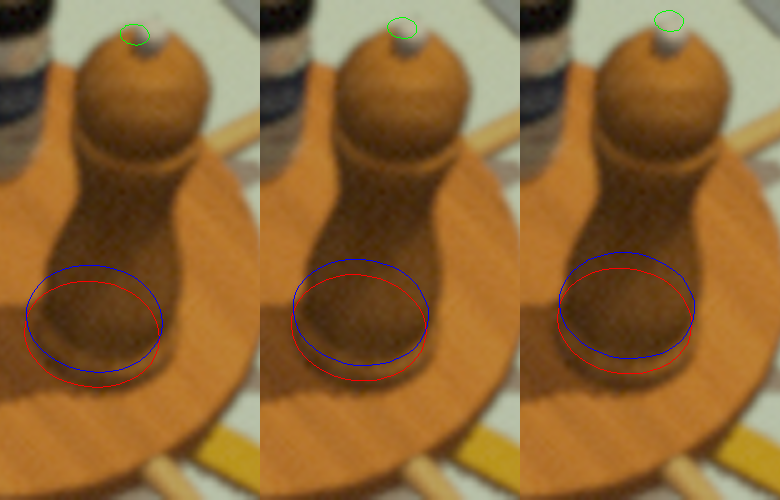

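```bash
python3 - <<'E'
import cv2,numpy as np
from station import robot, viewer, job_done
a=cv2.imread("pics/scene0.png").astype(int); b=viewer.capture("scene")["color"][:,:,::-1].astype(int)
c=cv2.imread("pics/scene7.png").astype(int)
print("mug/garlic/tin diff",np.abs(a-b)[225:385,145:270].mean().round(2),"turntable since last",np.abs(c-b)[150:290,255:430].mean().round(2))
o=robot.get_obs(); print(o["position"].round(0),o["time"]); print(job_done())
E
```

```text
mug/garlic/tin diff 2.03 turntable since last 1.94
[ 165. -519.  194.] 20.5
the job is handed in; nothing more can be done
None
```

I turned the turntable about 57° anticlockwise by pushing two of its front pegs in turn. I then moved the hand well clear and handed the job in at 20.5 s; no verdict was given.

**Mill position:** the pointer measures about 200–202°. The mill's knob reads 196° in the scene view and 198° in the top view. That puts the mill about 5 mm from the front spot, against the 16 mm allowed. I did not correct this last few degrees. One cruder reading from the mill's base gave 191°, about 14 mm from the spot. An outline overlay of the base agreed better with the knob, at about 5–6 mm.

**Other checks:** the last pictures show all four things upright on the disc. Mug, garlic and tin differ from the first picture only by image noise, and the turntable was unchanged between the last two pictures.

**Fingertip height:** the reported height did not match the real one. At a reported 20 mm the closed fingers passed over a peg without touching it, and probing down to about -19 mm met no worktop. The camera put the real tip about 25 mm higher than reported, so I pushed at a reported -16 mm. The measured contact force was about 3–3.5 N.

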